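# Set a plate mixer four clicks faster and start it

### The arm

A 6-joint arm with a two-finger parallel gripper is mounted at the origin on the work surface. World frame = base frame: x ahead of the robot, y to its left, z up, the work surface at z = 0. Lengths are in m, angles in degrees, forces in N, time in s.
With the tool pointing down it reaches from about 0.35 to 0.775 m from the base axis. Payload 5.5 kg.
Tool frame: the origin (TCP) lies at the very end of the fingers, on their centre line; the grasp point (between the pads) lies 19 mm behind it (arm.grip_point_offset is the distance from the TCP to the grasp point, in m); z points along the fingers, y is the direction in which the jaws open and shut (so a half turn about z gives the same grasp; the last joint's range is limited). The gripper opens to 85 mm and grips with 20 to 120 N. Pads are 22 mm wide; open, the fingers measure 114 mm over their backs; the gripper's body (76 mm by 85 mm) begins 54 mm behind the grasp point. The pads swing forward as they close: fully open they stand 13 mm farther back than shut.
Start: joints at [57.777, 17.945, 2.641, 74.691, 0, 82.002], TCP at [0.236, 0.524, 0.231] pointing down, gripper open.
Joint ranges: [-158.12, 158.12], [-49.38, 96.58], [-58.88, 72.47], [-126.05, 133.96], [-84.25, 85.87], [-180, 180]. Speed limits (degrees/s): [147.25, 147.25, 180, 180, 180, 180].

### API

Orientations are given as [roll, pitch, yaw] about the fixed x, y, z axes, in that order (R = Rz(yaw) Ry(pitch) Rx(roll)).
In Python, from plant import arm, imaging gives the robot as it stands.
- The arm moves only by the tool apply_moves, never from a script. Its argument "plan" is a list of rows, each a list of 7 numbers: the turn, a rotation vector about the tool's x, y, z as a fraction of full scale, then the shift along the tool's x, y, z as a fraction of full scale, then the opening, from -1 (shut) to 1 (fully open). In form: [[wx, wy, wz, tx, ty, tz, claw], ...]. A call has 1 to 10 rows; each row shifts and turns the commanded pose from where the row before left it, along the tool's axes as they then stand; what a row does not reach is not made up. Full scale, the value 1, is 0.06 m for a shift and 0.15 rad for a turn. A row lasts 1/8 s, in which the tool goes at most 62.5 mm and 10.7 degrees, less where a joint would pass 70% of its speed; a pose out of reach is approached as far as the arm can. A call with a number of a shift or a turn outside -1 to 1 is refused whole. A call with a gripper value outside its range is refused whole. The fingers move at their own pace and stop on an object; the grip force is fixed at half the most. Time passes only in rows, so rows that do not move let the fingers close. It gives the time, the measured TCP pose, the force and the opening at its end, in the units of the state.
- arm.get_obs(): the state, without advancing time (a new reading comes with each control period).
- imaging.grab_frame(name): name is "scene" or "top"; returns a dict with "pixels" (400x640x3 uint8, blue, green, red), "fx", "fy", "cx", "cy" (pixels), "k1" (the pictures are not rectified: a ray, as slopes to the right and down, at radius r is drawn at 1 + k1 r^2 times it, then the intrinsics apply), "position" and "attitude" of the camera in the world. Camera axes: x right, y down, z forward; pixel columns grow to the right and rows downward; lengths in m; the calibration is good to about 2 mm. A picture is of the moment at which its call begins. There is no depth.
- arm.hand_in(): hands the job in, once; it reports no verdict.
The state is a dict: "time": time; "joint_pos": joint angles; "dq": joint speeds; "effort": joint torques, N m; "position": TCP position; "tool_rot": TCP orientation; "contact_force": force on the tool from outside, world axes, zero at the start; "torque": the same for the moment, N m; "gripper_width": opening from 0.0 (shut) to 1.0 (fully open).
Only numpy, scipy, OpenCV 4.12 (cv2) and the standard library are available. Lean on these libraries where they do the work, as an engineer would, in place of code of your own. Each camera call takes 0.05 s, during which the arm holds its last target. There are 200 camera calls.

### The job

Make the plate mixer four steps faster and start it: with a fingertip, push the dial's bar round clockwise (seen from above) by exactly four clicks from where it now stands, leave the dial resting in that click, then press the green button right down and let it come back up. Do not pinch the dial between the fingers, do not press the button before the dial is set, and leave the plate, tip box, jar and cassette where they stand.

Things in the scene. Friction and masses are not known exactly. Their poses are not given: they have to be found in the camera images.
- mixer: White bench-top plate mixer, fixed to the bench, 200 (x) x 380 (y) mm, its flat deck 70 mm above the bench; origin under its centre, on the bench; z up. Its left half (+y) carries a shaking platform with the plate; on its right half (-y) is a grey control panel with the dial (axis at x = +25, y = -105 mm in this frame), a small dark display and the green button. Fixed features of the panel are flat, so nothing else stands up within 60 mm of the dial's axis.
- dial (a joint): Dial angle in rad, growing clockwise seen from above. Eight click settings 30 degrees (0.5236 rad) apart: 0, 0.5236 ... 3.665, a stop just beyond each end; it starts resting in one of the first four. Each step resists with about 0.13 N m (5 N at 25 mm from the axis), most at its beginning; past half-way the dial snaps by itself into the next click and stays there, well damped, without running on.
- dial_centre (a point): Point on the dial's vertical axis at the top of its bar, 106 mm above the bench. z is up, x points along the bar to the end marked with an orange stripe (the pointer), y lies across the bar. The dial is a white disc 72 mm in diameter whose top lies 26 mm below this point; a black straight bar stands on it, 66 mm long (33 mm each way from the axis), 18 mm wide over its rubber sides, 26 mm tall. Either end of the bar may be pushed sideways.
- dial_mark (a point): Point on the top of the bar's pointer end, 30 mm from the axis along x of dial_centre; it moves with the dial. Four clicks move it 52 mm in a straight line.
- dial_side_left: Rubber strip forming the bar's long left side (+y of dial_centre), outer face 9 mm from the bar's middle line, 60 mm long, 22 mm tall; origin on the dial's axis at the underside of the disc, 34 mm below dial_centre. To turn the dial clockwise, push it near the pointer end towards -y.
- dial_side_right: The like strip on the bar's right side (-y of dial_centre). To turn the dial clockwise, push it near the unmarked end towards +y. A finger on this and on the left strip at once counts as pinching.
- start (a joint): Travel of the green button in m: 0 up, 0.006 fully down (takes 5 N); springs back when let go.
- start_top (a point): Centre of the top of the green push button, 28 mm in diameter, z up; it sits on the panel at x = -66, y = -135 mm of the mixer's frame; its top 92 mm above the bench and, when up, 10 mm above the grey round housing (44 mm across) about it.
- plate: Clear deep-well plate, 86 x 128 x 39 mm, loose on the mixer's platform (its underside 90 mm above the bench, its middle at x = 0, y = +90 mm of the mixer's frame); origin under its centre. To be left alone.
- tip_box: Green pipette-tip box, 88 x 122 x 69 mm, loose on the bench left of the mixer; origin under its centre. To be left alone.
- jar: Small white jar with a yellow lid, 48 mm in diameter, 75 mm tall, loose on the bench between the robot and the mixer; origin under its centre. To be left alone.
- cassette: Flat black slide cassette, 126 x 34 x 11 mm, loose on the bench right of the mixer; origin under its centre. To be left alone.

How it is judged:
By the outcome, as a careful person would: the job done as asked, in the order asked, and still so for the second after the job is handed in, with the robot touching nothing.
It also fails if it takes over 56 s, if anything falls off the work surface, if the arm or the gripper's body presses on something with over 40 N, if the wrist force passes 120 N, or if a joint passes its speed limit or range.

## Working session

There is one attempt and no reset: what is moved stays moved. The work goes in short steps, Python scripts to look and compute and a tool call to move; the robot and the scene stay as the last step left them, time stands still between calls to the robot, and variables do not carry over. Pictures are saved under pics/ and viewed, about 8 in all and at most 12, crops included, and the job is handed in when it is done.

Besides the shell and the picture viewer there is one more tool, called as name(argument=value, ...), one argument or row to a line, values as JSON. apply_moves: Moves the arm, as the interface text tells. Shift numbers are shares of 0.06 m and turn numbers shares of 0.15 rad, none past 1 either way. Its arguments: {"type":"object","properties":{"plan":{"type":"array"}},"required":["plan"]}

```bash
mkdir -p pics; python3 - <<'E'
from plant import arm, imaging
import cv2
for n in("scene","top"):
    f=imaging.grab_frame(n); cv2.imwrite(f"pics/{n}0.png",f["pixels"]); print({k:v for k,v in f.items() if k!="pixels"})
print(arm.get_obs())
E
```

```text
{'fx': 507.9689804084257, 'fy': 507.9689804084257, 'cx': 320.51324653185634, 'cy': 195.62376800711928, 'k1': -0.05929399525897306, 'position': array([0.99768271, 0.35821169, 1.01599693]), 'attitude': array([-149.91030976,    0.8925074 ,  112.41881307])}
{'fx': 510.8416824414765, 'fy': 510.8416824414765, 'cx': 316.27836096507326, 'cy': 196.75158800453116, 'k1': -0.14801072140440416, 'position': array([0.39994003, 0.14660266, 1.45189615]), 'attitude': array([-175.72816338,   -0.9952135 ,  -90.22180766])}
{'time': 0.1, 'joint_pos': array([5.77769770e+01, 1.79871852e+01, 2.58471464e+00, 7.46902909e+01,
       1.99906597e-03, 8.20029805e+01]), 'dq': array([ 0.0692992 , -0.07507931,  0.14896992, -0.00096549, -0.03190705,
       -0.04454879]), 'effort': array([ 3.05616108e-03, -4.81726420e+01,  2.99243528e+01,  1.26911121e-02,
       -1.05155300e-04, -1.94617400e-05]), 'position': array([0.23569223, 0.52399218, 0.23050002]), 'tool_rot': array([-1.79908419e+02, -1.48847365e-02,  1.55773983e+02]), 'contact_force': array([-0.04298863,  0.6398987 ,  0.03430764]), 'torque': array([ 0.0291871 , -0.02567494,  0.01929452]), 'gripper_width': 1.0023237317428602}
```

View pics/top0.png

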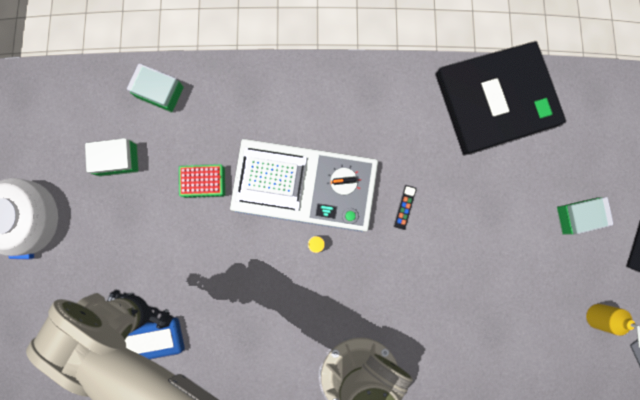

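View pics/scene0.png

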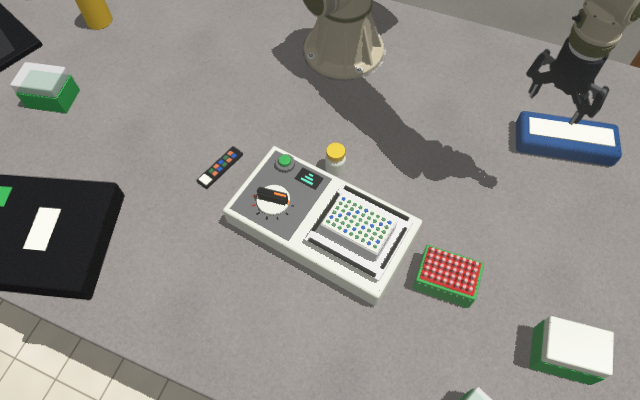

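The top view shows the mixer at about (305,185), the dial at (344,181) with its orange stripe on the left, and the button at (350,216). The scene view has the dial at (272,198) and the button at (285,160). I'll enlarge both.

```bash
cat > h.py <<'E'
import numpy as np, cv2
from scipy.spatial.transform import Rotation as R
from plant import arm, imaging
def ray(f,u,v):
    K=np.array([[f["fx"],0,f["cx"]],[0,f["fy"],f["cy"]],[0,0,1]])
    p=cv2.undistortPoints(np.array([[[u,v]]],float),K,np.array([f["k1"],0,0,0.]))[0,0]
    return R.from_euler("xyz",f["attitude"],degrees=True).as_matrix()@np.array([*p,1])
def at(f,u,v,z):
    d=ray(f,u,v); c=f["position"]; return c+d*(z-c[2])/d[2]
def proj(f,P):
    A=R.from_euler("xyz",f["attitude"],degrees=True).as_matrix()
    q=A.T@(np.asarray(P)-f["position"]); q=q/q[2]; r=q[0]**2+q[1]**2
    s=1+f["k1"]*r
    return np.array([f["fx"]*q[0]*s+f["cx"],f["fy"]*q[1]*s+f["cy"]])
def crop(f,u,v,w,h,s):
    return cv2.resize(f["pixels"][v:v+h,u:u+w],None,fx=s,fy=s,interpolation=cv2.INTER_CUBIC)
E
python3 - <<'E'
from h import *
t=imaging.grab_frame("top"); s=imaging.grab_frame("scene")
cv2.imwrite("pics/c1.png",np.hstack([crop(t,310,150,70,84,5.7),crop(s,240,145,70,84,5.7)]))
E
```

```text
(no output)
```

View pics/c1.png

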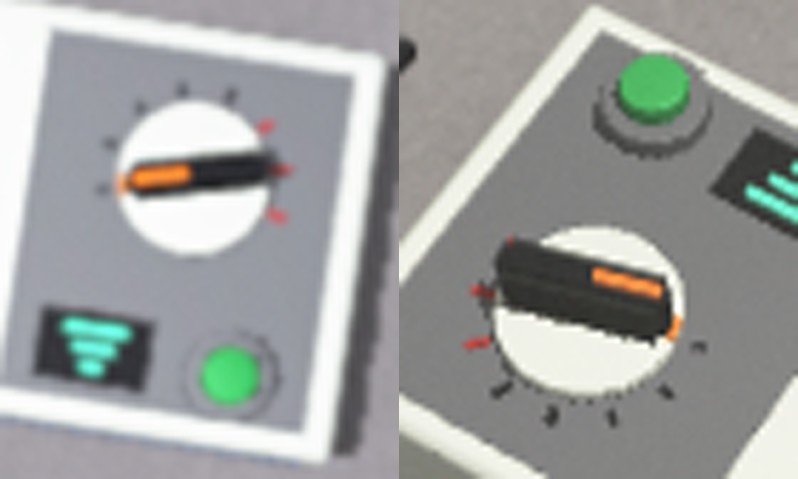

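Enlarged: the disc centre is at crop (194,177) in the top view and (189,312) in the scene view. The button top is at (230,376) and (256,88). The pointer stands at the first black tick, click 0, with the ticks running clockwise 0 to 7, so the target is the fifth tick (230,95).

```bash
python3 - <<'E'
from h import *
t=imaging.grab_frame("top"); s=imaging.grab_frame("scene")
T=lambda x,y,z:at(t,310+(x+.5)/5.7-.5,150+(y+.5)/5.7-.5,z)
S=lambda x,y,z:at(s,240+(x+.5)/5.7-.5,145+(y+.5)/5.7-.5,z)
print("disc",T(194,177,.08),S(189,312,.08)); print("btn",T(230,376,.092),S(256,88,.092))
c=[at(t,*p,.07) for p in [(241,140.5),(378,159.5),(368,230),(231.5,210)]]
for p in c: print(p)
print("size",[np.linalg.norm(c[i]-c[(i+1)%4]) for i in range(4)])
d=lambda a,b:np.degrees(np.arctan2(*(a-b)[[1,0]]))
print("mixer +y dir",d(c[0],c[1]),d(c[3],c[2]),"centre",np.mean(c,0))
print("bar dir",d(T(125,180,.106),T(270,166,.106)),"stripe",d(T(133,178,.106),T(190,174,.106)))
print("bar scene",d(S(631-399+35,292,.106),S(512-399,243,.106)))
D=T(194,177,.08)
for x,y in [(103,188),(112,143),(140,105),(183,88),(230,95),(265,127),(283,170),(277,215)]: print("tick",d(T(x,y,.072),D))
E
```

```text
disc [0.54583137 0.04825783 0.08      ] [0.54810496 0.04711254 0.08      ]
btn [0.45091278 0.03296638 0.092     ] [0.45416764 0.03285639 0.092     ]
[0.65831277 0.32807838 0.07      ]
[ 0.60507304 -0.04745974  0.07      ]
[ 0.4123523  -0.01766599  0.07      ]
[0.46765419 0.35223996 0.07      ]
size [np.float64(0.37929321823749346), np.float64(0.1950101380265595), np.float64(0.3740169998856635), np.float64(0.19218344719873123)]
mixer +y dir 81.93099613067541 81.49710940891154 centre [0.53584808 0.15379815 0.07      ]
bar dir 95.44703592585711 stripe 93.93628313242561
bar scene 92.04283496280193
tick 95.78510742110579
tick 65.88313095231989
tick 35.142127984589735
tick 5.66260574914065
tick -24.283351342609638
tick -54.477841428211896
tick -84.50853219303379
tick -113.49035529307297
```

apply_moves(
  plan=[
    [0, 0, -0.865, 0, 0, 0, -1],
    [0, 0, -0.865, 0, 0, 0, -1],
    [0, 0, -0.865, 0, 0, 0, -1],
    [0, 0, -0.865, 0, 0, 0, -1],
    [0, 0, 0, 0, 0, 0, -1],
  ],
)

```text
time: 0.92
position: [0.2359, 0.5244, 0.2313]
tool_rot: [-180.0, -0.0, -174.6]
contact_force: [-0.2, -0.2, 0.7]
gripper_width: 0.001
```

apply_moves(
  plan=[
    [0, 0, 0, -0.384, -0.804, 0, -1],
    [0, 0, 0, -0.384, -0.804, 0, -1],
    [0, 0, 0, -0.384, -0.804, 0, -1],
    [0, 0, 0, -0.384, -0.804, 0, -1],
    [0, 0, 0, -0.384, -0.804, 0, -1],
    [0, 0, 0, -0.384, -0.804, 0, -1],
    [0, 0, 0, -0.384, -0.804, 0, -1],
    [0, 0, 0, -0.384, -0.804, 0, -1],
    [0, 0, 0, -0.384, -0.804, 0, -1],
    [0, 0, 0, -0.384, -0.804, 0, -1],
  ],
)

```text
time: 2.17
position: [0.5124, 0.0647, 0.2315]
tool_rot: [180.0, 0.0, -174.7]
contact_force: [0.0, 0.3, 0.7]
gripper_width: 0.002
```

apply_moves(
  plan=[
    [0, 0, 0, 0, 0, 0, -1],
    [0, 0, 0, 0, 0, 0, -1],
  ],
)

```text
time: 2.42
position: [0.5112, 0.0664, 0.2311]
tool_rot: [180.0, -0.0, -174.6]
contact_force: [0.3, 0.4, -0.1]
gripper_width: 0.003
```

apply_moves(
  plan=[
    [0, 0, 0, 0, 0, 0.5, -1],
    [0, 0, 0, 0, 0, 0.5, -1],
    [0, 0, 0, 0, 0, 0.5, -1],
    [0, 0, 0, 0, 0, 0.4, -1],
    [0, 0, 0, 0, 0, 0.25, -1],
    [0, 0, 0, 0, 0, 0.2, -1],
    [0, 0, 0, 0, 0, 0, -1],
  ],
)

```text
time: 3.3
position: [0.5111, 0.0668, 0.0899]
tool_rot: [180.0, -0.1, -174.5]
contact_force: [-0.5, -0.9, 0.8]
gripper_width: -0.002
```

```bash
python3 - <<'E'
from h import *
t=imaging.grab_frame("top"); s=imaging.grab_frame("scene")
cv2.imwrite("pics/c2.png",np.hstack([crop(t,310,150,70,84,5.7),crop(s,240,145,70,84,5.7)]))
E
```

```text
(no output)
```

View pics/c2.png

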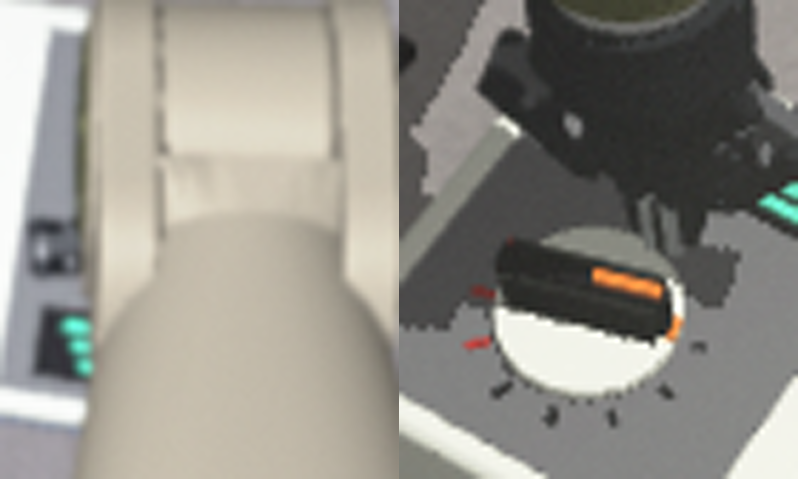

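The fingers are down behind the pointer end, clear of the bar and disc. In the scene crop the fingertip is at about (690,235) and the bar end at (670,300). Next I close in and orbit the dial axis, turning the tool with the bar.

apply_moves(
  plan=[
    [0, 0, 0, -0.11, 0, 0, -1],
    [0, 0, 0, -0.113, 0, 0, -1],
    [0, 0, 0.4654, -0.0264, 0.0224, 0, -1],
    [0, 0, 0.4654, -0.0264, 0.0224, 0, -1],
    [0, 0, 0.4654, -0.0264, 0.0224, 0, -1],
    [0, 0, 0.4654, -0.0264, 0.0224, 0, -1],
    [0, 0, 0.4654, -0.0264, 0.0224, 0, -1],
    [0, 0, 0, 0, 0, 0, -1],
  ],
)

```text
time: 4.4
position: [0.5339, 0.074, 0.0905]
tool_rot: [180.0, 0.0, 165.6]
contact_force: [0.3, 0.5, -1.3]
gripper_width: 0.006
```

```bash
python3 - <<'E'
from h import *
s=imaging.grab_frame("scene")
cv2.imwrite("pics/c3.png",crop(s,240,145,80,84,5.7))
E
```

```text
(no output)
```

View pics/c3.png

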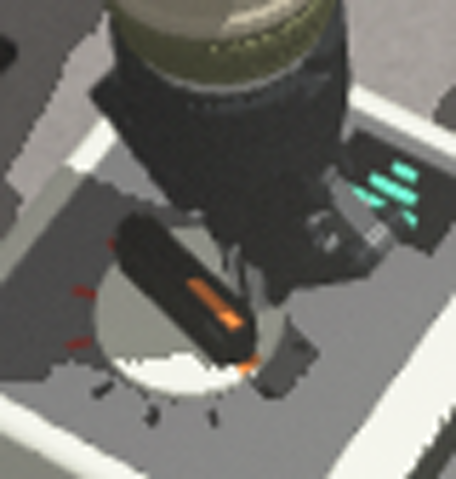

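The bar has snapped one click on: its pointer is at (240,350), on the second tick. I'll continue the orbit.

apply_moves(
  plan=[
    [0, 0, 0.4654, -0.0264, 0.0224, 0, -1],
    [0, 0, 0.4654, -0.0264, 0.0224, 0, -1],
    [0, 0, 0.4654, -0.0264, 0.0224, 0, -1],
    [0, 0, 0.4654, -0.0264, 0.0224, 0, -1],
    [0, 0, 0.4654, -0.0264, 0.0224, 0, -1],
    [0, 0, 0.4654, -0.0264, 0.0224, 0, -1],
    [0, 0, 0.4654, -0.0264, 0.0224, 0, -1],
    [0, 0, 0.4654, -0.0264, 0.0224, 0, -1],
    [0, 0, 0.4654, -0.0264, 0.0224, 0, -1],
    [0, 0, 0.4654, -0.0264, 0.0224, 0, -1],
  ],
)

```text
time: 5.7
position: [0.5535, 0.0767, 0.0904]
tool_rot: [180.0, -0.0, 125.5]
contact_force: [-2.2, 0.8, 0.9]
gripper_width: -0.005
```

apply_moves(
  plan=[
    [0, 0, 0.4654, -0.0264, 0.0224, 0, -1],
    [0, 0, 0.4654, -0.0264, 0.0224, 0, -1],
    [0, 0, 0.4654, -0.0264, 0.0224, 0, -1],
    [0, 0, 0.4654, -0.0264, 0.0224, 0, -1],
    [0, 0, 0.4654, -0.0264, 0.0224, 0, -1],
    [0, 0, 0.4654, -0.0264, 0.0224, 0, -1],
    [0, 0, 0.4654, -0.0264, 0.0224, 0, -1],
    [0, 0, 0, 0, 0, 0, -1],
  ],
)

```text
time: 6.7
position: [0.5665, 0.0703, 0.0903]
tool_rot: [180.0, -0.0, 97.6]
contact_force: [0.2, -0.3, -0.6]
gripper_width: 0.003
```

```bash
python3 - <<'E'
from h import *
o=arm.get_obs(); print(o["position"],o["tool_rot"],o["contact_force"])
y=np.radians(o["tool_rot"][2]); r=o["position"][:2]-[.5465,.0475]
print("d,y0 mm",1e3*r@[np.cos(y),np.sin(y)],1e3*r@[np.sin(y),-np.cos(y)])
s=imaging.grab_frame("scene")
cv2.imwrite("pics/c4.png",crop(s,240,145,80,84,5.7))
E
```

```text
[0.5664634  0.07029782 0.09033383] [ 1.79985007e+02 -3.24806378e-03  9.75965043e+01] [ 0.24932707 -0.31341689 -0.63066547]
d,y0 mm 19.958657159960747 22.801972180637453
```

View pics/c4.png

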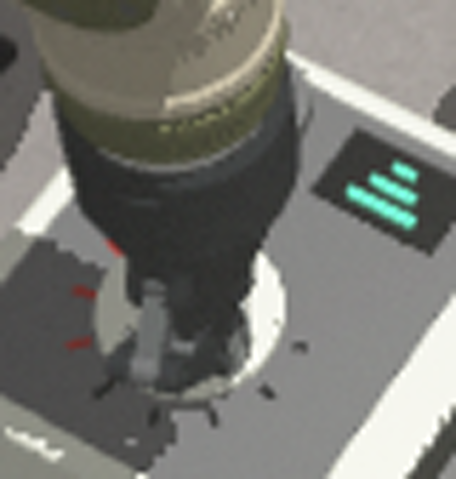

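The gripper now hides the bar, but the pose is on the planned orbit at 88° with no force, so the dial should be at click 3. I'll push on to 116°.

apply_moves(
  plan=[
    [0, 0, 0.4654, -0.0264, 0.0224, 0, -1],
    [0, 0, 0.4654, -0.0264, 0.0224, 0, -1],
    [0, 0, 0.4654, -0.0264, 0.0224, 0, -1],
    [0, 0, 0, 0, 0, 0, -1],
  ],
)

```text
time: 7.25
position: [0.5703, 0.0664, 0.0903]
tool_rot: [-180.0, -0.0, 85.7]
contact_force: [-0.3, 2.3, 0.4]
gripper_width: -0.003
```

apply_moves(
  plan=[
    [0, 0, 0.4654, -0.0264, 0.0224, 0, -1],
    [0, 0, 0.4654, -0.0264, 0.0224, 0, -1],
    [0, 0, 0.4654, -0.0264, 0.0224, 0, -1],
    [0, 0, 0, 0, 0, 0, -1],
  ],
)

```text
time: 7.75
position: [0.5739, 0.0604, 0.0903]
tool_rot: [180.0, 0.0, 73.6]
contact_force: [0.4, 0.3, -0.2]
gripper_width: -0.0
```

Force rose to 2.3 N at 100° and fell to zero by 112°, so the dial snapped into a click. I'll back off, rise, and move towards the button.

apply_moves(
  plan=[
    [0, 0, 0, 0.15, 0, 0, -1],
    [0, 0, 0, 0.1, 0, 0, -1],
    [0, 0, 0, 0, 0, -0.6, -1],
    [0, 0, 0, 0, 0, -0.7, -1],
    [0, 0, 0, 0, 0, -0.7, -1],
    [0, 0, 0, 0, 0, 0, -1],
  ],
)

```text
time: 8.5
position: [0.5805, 0.0756, 0.2144]
tool_rot: [179.6, -0.1, 73.6]
contact_force: [0.9, -0.5, -1.0]
gripper_width: -0.001
```

```bash
python3 - <<'E'
from h import *
o=arm.get_obs(); print(o["position"],o["tool_rot"],o["joint_pos"])
y=np.radians(o["tool_rot"][2]); r=np.array([.4525,.032])-o["position"][:2]
print("to button tool x,y units",r@[np.cos(y),np.sin(y)]/.06,r@[np.sin(y),-np.cos(y)]/.06)
E
```

```text
[0.58045256 0.07562408 0.21441417] [ 1.79580481e+02 -1.26213239e-01  7.36012678e+01] [-4.35247125e-01  1.90132484e+01  1.76656849e+00  7.23152675e+01
  5.96569827e-03  1.05963970e+02]
to button tool x,y units -1.2995509049413085 -1.8405252953473195
```

apply_moves(
  plan=[
    [0, 0, 0, -0.325, -0.46, 0, -1],
    [0, 0, 0, -0.325, -0.46, 0, -1],
    [0, 0, 0, -0.325, -0.46, 0, -1],
    [0, 0, 0, -0.325, -0.46, 0, -1],
    [0, 0, 0, 0, 0, 0, -1],
    [0, 0, 0, 0, 0, 0, -1],
  ],
)

```text
time: 9.25
position: [0.4505, 0.0317, 0.21]
tool_rot: [180.0, -0.0, 73.5]
contact_force: [-0.4, -0.0, -0.3]
gripper_width: 0.002
```

```bash
python3 - <<'E'
from h import *
s=imaging.grab_frame("scene")
t=imaging.grab_frame("top")
cv2.imwrite("pics/c5.png",np.hstack([crop(t,310,150,70,84,5.7),crop(s,240,145,70,84,5.7)]))
E
```

```text
(no output)
```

View pics/c5.png

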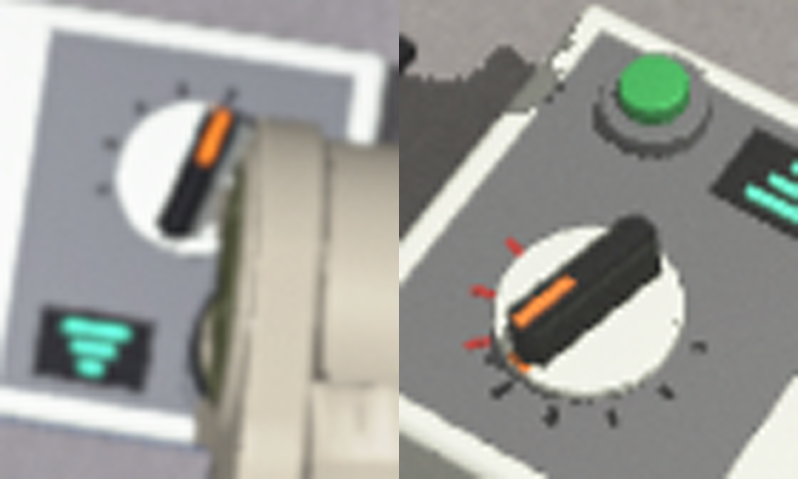

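The pointer sits on the fifth tick, top crop (230,95), which is exactly four clicks on from the start. The button is still up. Next is the press.

apply_moves(
  plan=[
    [0, 0, 0, 0.03, 0, 0.5, -1],
    [0, 0, 0, 0, 0, 0.5, -1],
    [0, 0, 0, 0, 0, 0.5, -1],
    [0, 0, 0, 0, 0, 0.25, -1],
    [0, 0, 0, 0, 0, 0.1, -1],
    [0, 0, 0, 0, 0, 0, -1],
  ],
)

```text
time: 10.1
position: [0.4509, 0.0334, 0.0991]
tool_rot: [-180.0, -0.0, 73.5]
contact_force: [0.8, 0.4, 0.8]
gripper_width: 0.003
```

apply_moves(
  plan=[
    [0, 0, 0, 0, 0, 0.05, -1],
    [0, 0, 0, 0, 0, 0.05, -1],
    [0, 0, 0, 0, 0, 0.05, -1],
    [0, 0, 0, 0, 0, 0, -1],
    [0, 0, 0, 0, 0, 0, -1],
  ],
)

```text
time: 10.72
position: [0.4509, 0.0332, 0.0906]
tool_rot: [180.0, -0.0, 73.5]
contact_force: [0.6, -0.2, 2.1]
gripper_width: 0.0
```

apply_moves(
  plan=[
    [0, 0, 0, 0, 0, 0.04, -1],
    [0, 0, 0, 0, 0, 0.04, -1],
    [0, 0, 0, 0, 0, 0, -1],
  ],
)

```text
time: 11.1
position: [0.451, 0.0332, 0.086]
tool_rot: [179.9, -0.0, 73.5]
contact_force: [-0.2, 0.4, 7.2]
gripper_width: -0.007
```

apply_moves(
  plan=[
    [0, 0, 0, 0, 0, 0.03, -1],
    [0, 0, 0, 0, 0, 0, -1],
  ],
)

```text
time: 11.35
position: [0.4511, 0.0332, 0.0857]
tool_rot: [179.9, -0.0, 73.5]
contact_force: [-6.8, 0.4, 22.2]
gripper_width: -0.001
```

The button bottomed out at z = 0.0857 m with 22 N, so I'll release it and move clear.

apply_moves(
  plan=[
    [0, 0, 0, 0, 0, -0.1, -1],
    [0, 0, 0, 0, 0, -0.4, -1],
    [0, 0, 0, 0, 0, -0.7, -1],
    [0, 0, 0, 0, 0, -0.8, -1],
    [0, 0, 0, 0, 0, -0.6, -1],
    [0, 0, 0, 0, 0, 0, -1],
    [0, 0, 0, 0, 0, 0, -1],
  ],
)

```text
time: 12.22
position: [0.4499, 0.0333, 0.2386]
tool_rot: [-179.9, 0.0, 73.5]
contact_force: [0.1, 0.0, -1.1]
gripper_width: -0.001
```

```bash
python3 - <<'E'
from h import *
print(arm.get_obs()["contact_force"])
s=imaging.grab_frame("scene")
cv2.imwrite("pics/c6.png",crop(s,190,130,300,190,2.6))
E
```

```text
[ 0.10647532  0.02910646 -1.14158599]
```

View pics/c6.png

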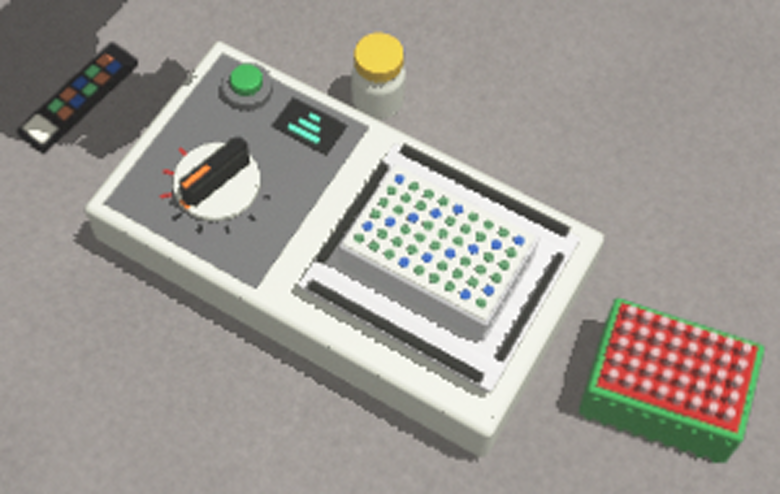

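The pointer, crop (190,190), still rests on the fifth tick. The green button (246,78) is back up, and the plate, box, jar and cassette look unmoved. I'm handing in.

```bash
python3 -c "
from plant import arm
print(arm.hand_in())"
```

```text
the job is handed in; nothing more can be done
None
```

The dial is set four clicks faster, the start button was pressed after that, and the job is handed in at about 12 s of robot time.

- **Dial:** I pushed the left side of the bar, near the pointer end, with the closed fingertips. The pointer went from the first tick to the fifth, exactly four clicks clockwise, and the pictures before and after the press show it resting there.
- **Button:** I pressed it straight down until it bottomed out, with the TCP at z = 0.0857 m and 22 N on the wrist. The last picture shows it back up.
- **Surroundings:** In the last picture the plate, tip box, jar and cassette look unmoved. I judged this by eye and did not measure it. The arm ended about 15 cm above the panel, touching nothing.

No check failed or disagreed. While the bar was being pushed past the second click the gripper hid it, so there I relied on the tool pose and force until the arm was clear.

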